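# Uncouple the fan nozzle at the pot blow-off station

### The arm

A 6-joint arm with a two-finger parallel gripper is mounted at the origin on the work surface. World frame = base frame: x ahead of the robot, y to its left, z up, the work surface at z = 0. Lengths are in m, angles in rad, forces in N, time in s.
With the tool pointing down it reaches from about 0.325 to 0.775 m from the base axis. Payload 5.5 kg.
Tool frame: the origin (TCP) lies at the very end of the fingers, on their centre line; the grasp point (between the pads) lies 19 mm behind it (robot.tcp_to_grasp is the distance from the TCP to the grasp point, in m); z points along the fingers, y is the direction in which the jaws open and shut (so a half turn about z gives the same grasp; the last joint's range is limited). The gripper opens to 88 mm and grips with 3 to 60 N. Pads are 20 mm wide; open, the fingers measure 115 mm over their backs; the gripper's body (75 mm by 178 mm) begins 61 mm behind the grasp point.
Start: joints at [1.112, 0.091, 1.231, -0, 1.82, -0.057], TCP at [0.235, 0.552, 0.223] pointing down, gripper open.
Joint ranges: [-2.87, 2.87], [-0.86, 2.18], [0.17, 2.46], [-1.51, 4.65], [0.06, 2.69], [-2.65, 2.65]. Speed limits (rad/s): [2.57, 2.57, 3.01, 3.14, 3.14, 3.14].

### API

Orientations are given as [roll, pitch, yaw] about the fixed x, y, z axes, in that order (R = Rz(yaw) Ry(pitch) Rx(roll)).
In Python, from rig import robot, eyes gives the robot as it stands.
- The arm moves only by the tool move_arm, never from a script. Its argument "targets" is a list of rows, each a list of 2 entries, a list of its own where there are three numbers: the shift along the tool's x, y, z in m, then the turn about the tool's z in degrees. A call has 1 to 20 rows; each row shifts and turns the commanded pose from where the row before left it, along the tool's axes as they then stand; what a row does not reach is not made up. A row lasts 1/12 s, in which the tool goes at most 41.7 mm and 7.16 degrees, less where a joint would pass 70% of its speed; a pose out of reach is approached as far as the arm can. A call is refused whole if a number of a shift passes 0.0417 or a number of a turn 7.16, either way. A call with a gripper value outside its range is refused whole. "fingers" is the opening in per cent of the stroke, from 0 (shut) to 100 (fully open), set as the call begins (left out, the last holds). The fingers move at their own pace and stop on an object; "newtons" is the grip in N (left out, the last holds). Time passes only in rows, so rows that do not move let the fingers close. It gives the time, the measured TCP pose, the force and the opening at its end, in the units of the state.
- robot.get_obs(): the state, without advancing time (a new reading comes with each control period).
- eyes.read_camera(name): name is "side" or "top"; returns a dict with "pixels" (420x560x3 uint8, red, green, blue), "range_z" (420x560 float32, m along the optical axis (not along the pixel's ray), 0 where there is no reading), "intrinsics" (3x3 intrinsics, pixels), "D" ([k1, k2, p1, p2, k3] as OpenCV has them; the pictures are not rectified), "R" (3x3) and "t" (3): a world point X has camera coordinates R X + t. Camera axes: x right, y down, z forward; pixel columns grow to the right and rows downward; lengths in m; the calibration is good to about 2 mm. A picture is of the moment at which its call begins.
- robot.sign_off(): hands the job in, once; it reports no verdict.
Trained networks look in a picture, given as the dict that the camera call returned (one of the last four; its "shot" number tells which), for a name from the list of things; names that differ only in an ending like _2 or _b are one class to them, and where a whole thing is asked for, a point or a joint stands for the part that bears it (a point fixed in the world has none). Each returns a list of dicts, best first, with "score" (0 to 1); they miss things now and then, are a little off and sometimes report something else, mostly with a low value. They report only what shows in the picture. A call takes as long as a camera call. They do not tell look-alikes from the thing itself.
- eyes.regions_of(picture, label): "pixels" (420x560 bool, what is visible of it) and "location" ([column, row] in pixels, amid what is visible of it).
The state is a dict: "clock": time; "joint_positions": joint angles; "qvel": joint speeds; "tau": joint torques, N m; "ee_pos": TCP position; "tcp_rot": TCP orientation; "force": force on the tool from outside, world axes, zero at the start; "torque": the same for the moment, N m; "opening": opening from 0.0 (shut) to 1.0 (fully open).
Only numpy, scipy, OpenCV 4.12 (cv2) and the standard library are available. Lean on these libraries where they do the work, as an engineer would, in place of code of your own. Each camera call takes 0.05 s, during which the arm holds its last target.

### The job

The air nozzle with the wide flat nose has to go for cleaning: draw back the sprung sleeve of its coupling until the nozzle pops loose, let go of the sleeve, and pull the nozzle straight out so that the sleeve snaps forward again. Then lay the nozzle down gently, flat on the floor of the shallow metal tray and wholly inside its rim. Leave the other nozzle (slim round nose) coupled, and do not disturb the pots, the saucer or the brush.

Things in the scene. Friction and masses are not known exactly. Their poses are not given: they have to be found in the camera images.
- fan_mid (a point): The nozzle to take out: plain steel, 135 mm long, about 0.16 kg. This point is the middle of its round grip barrel (30 mm diameter, 50 mm long), where it is taken. Its own x is its long axis, level (nose drooping some 3 degrees) at the start, +x towards the plug end (in the outlet), -x towards the nose, which flares to 54 mm wide, 8 mm thick, flat side up. Coupled, it hangs 75 mm above the table.
- fan_plug (a point): Centre of the plug end of the fan nozzle, 68 mm from fan_mid along its +x; the plug is at most 16 mm thick.
- fan_nose (a point): Centre of the nose end of the fan nozzle, 67 mm from fan_mid along -x.
- pencil_mid (a point): The other nozzle, same steel and same barrel and plug, but with a slim round nose 10 mm in diameter; middle of its grip barrel. It stays coupled.
- pencil_plug (a point): Centre of the plug end of the pencil nozzle, 68 mm from pencil_mid along +x.
- outlet_l (a point): Centre of the mouth of one outlet of the manifold. Axes: +x runs along the outlet into the bar (face 68 mm behind the mouth), -x is the way a nozzle comes out, y runs along the bar from outlet_r to outlet_l, z up. Either nozzle may be in either outlet. The plug end sits 39 mm inside the mouth when coupled, about 32 mm when popped loose; pulled 39 mm straight out it is free.
- outlet_r (a point): Centre of the mouth of the other outlet, axes likewise. The manifold is a fixed aluminium bar 290 mm long, its top 97 mm above the table; the outlets are level steel tubes 23 mm in diameter, 180 mm apart, 75 mm above the table. Behind the bar's middle stands a filter up to 146 mm high.
- sleeve_l_mid (a point): Middle, on the axis, of the brass sleeve round outlet_l: 36 mm in diameter, 34 mm long, with a flange 43 mm in diameter and 5 mm long at its front (-x) end. At rest this point is 21 mm behind the mouth (+x), with 30 mm free between the sleeve and the bar. Axes as the outlet's.
- sleeve_r_mid (a point): Middle of the like sleeve round outlet_r.
- sleeve_l (a joint): Travel of that sleeve towards the bar (+x), m: 0 forward (locked), 0.012 fully back; spring 3.5 N at 0, 6.5 N fully back. Beyond about 0.008 it unlocks and an ejector spring (4 to 6 N) pushes the nozzle out some 7 mm. Let go then, it stays about 0.006 back, held by the loose nozzle, until that is pulled out about 10 mm more; then it snaps to 0.
- sleeve_r (a joint): The same for the sleeve of outlet_r.
- tray_floor (a point): Centre of the floor of the shallow aluminium tray, 4 mm above the table. The tray is fixed, 190 mm (x) by 240 mm (y) outside, walls 4 mm thick, its rim 24 mm above this floor. x and y run along its sides.
- pot_mid: Small white cup, 44 mm across, 42 mm high, standing between the two nozzles; origin at the centre of its foot. Not to be disturbed.
- pot_tray: Terracotta pot about 72 mm across, 60 mm high, close to the tray on its far side; origin at its foot. Not to be disturbed.
- saucer: Blue saucer 60 mm across, 14 mm high; origin at its foot. Not to be disturbed.
- bowl_l: Bowl 90 mm across, 60 mm high, left of the work area; origin at its foot. Not to be disturbed.
- bowl_r: The same, right of the work area.
- brush: Dusting brush lying at the right of the work area, along x. Not to be disturbed.
There are look-alikes about, which are no part of the job. What is shaped like the part that bears fan_mid but purple or turquoise is not meant. Leave any purple look-alike of the part that bears pencil_mid alone.

How it is judged:
By the outcome, as a careful person would: the job done as asked, in the order asked, and still so for the second after the job is handed in, with the robot touching nothing.
It also fails if it takes over 51 s, if anything falls off the work surface, if the arm or the gripper's body presses on something with over 40 N, if the wrist force passes 120 N, or if a joint passes its speed limit or range.

## Working session

There is one attempt and no reset: what is moved stays moved. The work goes in short steps, Python scripts to look and compute and a tool call to move; the robot and the scene stay as the last step left them, time stands still between calls to the robot, and variables do not carry over. Pictures are saved under pics/ and viewed, and the job is handed in when it is done.

Besides the shell and the picture viewer there is one more tool, called after "Emit:" as a command line: name --argument value ..., lists and objects as JSON in quotes. move_arm: Moves the arm, as the interface text tells. Its arguments: {"type":"object","properties":{"targets":{"type":"array"},"fingers":{"type":"number"},"newtons":{"type":"number"}},"required":["targets"]}

```bash
ls; mkdir -p pics
cat > h.py <<'E'
import numpy as np, cv2
from rig import robot, eyes
def save(n,im): cv2.imwrite('pics/'+n,cv2.cvtColor(im,cv2.COLOR_RGB2BGR))
def px2w(c,u,v,z=None):
    K=np.array(c['intrinsics']);D=np.array(c['D'],float);R=np.array(c['R']);t=np.array(c['t'])
    uv=np.array([[u,v]],float).reshape(-1,1,2)
    p=cv2.undistortPoints(uv,K,D)[0,0]
    ray=np.array([p[0],p[1],1.])
    o=-R.T@t; d=R.T@ray
    if z is not None: return o+d*(z-o[2])/d[2]
    r=c['range_z'][int(round(v)),int(round(u))]
    return o+d*r
def cloud(c,mask):
    K=np.array(c['intrinsics']);D=np.array(c['D'],float);R=np.array(c['R']);t=np.array(c['t'])
    v,u=np.nonzero(mask&(c['range_z']>0)); r=c['range_z'][v,u]
    p=cv2.undistortPoints(np.stack([u,v],1).astype(float).reshape(-1,1,2),K,D)[:,0]
    P=np.c_[p*r[:,None],r]
    return (P-t)@R,u,v
def w2px(c,X):
    K=np.array(c['intrinsics']);D=np.array(c['D'],float);R=np.array(c['R']);t=np.array(c['t'])
    return cv2.projectPoints(np.array(X,float).reshape(-1,1,3),cv2.Rodrigues(R)[0],t,K,D)[0][:,0]
E
python3 - <<'E'
from h import *
o=robot.get_obs();print(o)
for n in['top','side']:
    c=eyes.read_camera(n);save(n+'0.png',c['pixels']);print(n,-np.array(c['R']).T@c['t'],c['intrinsics'])
    for l in['fan_mid','pencil_mid','outlet_l','sleeve_l_mid','tray_floor','pot_mid','pot_tray','saucer','brush','bowl_l']:
        for r in eyes.regions_of(c,l):
            u,v=r['location'];P,_,_=cloud(c,r['pixels'])
            print(l,round(r['score'],2),np.round([u,v]),r['pixels'].sum(),np.round(np.median(P,0),3) if len(P) else None)
E
```

```text
pics
{'clock': 0.0, 'joint_positions': array([ 1.11228549e+00,  9.18430817e-02,  1.23187423e+00, -3.61200644e-06,
        1.81980661e+00, -5.67074671e-02]), 'qvel': array([ 1.49912359e-03, -1.17823473e-03,  2.77002024e-04,  1.13646675e-03,
        5.61084791e-05,  2.30559512e-03]), 'tau': array([ 9.46288274e-04, -4.46446466e+01, -4.06450474e+01,  6.98815472e-02,
        2.92648858e-02, -1.81886862e-04]), 'ee_pos': array([0.23452133, 0.55194239, 0.22152292]), 'tcp_rot': array([-3.13966430e+00, -1.05961633e-04,  2.73978829e+00]), 'force': array([-0.16440742,  0.38007946,  0.08945148]), 'torque': array([0.01382125, 0.07056078, 0.05476859]), 'opening': 0.9963085542545675}
top [0.32258666 0.01415935 1.26407617] [[394.75878432   0.         281.40191255]
 [  0.         394.75878432 203.18161171]
 [  0.           0.           1.        ]]
fan_mid 0.95 [216. 241.] 364 [0.363 0.213 0.022]
fan_mid 0.85 [153. 153.] 393 [0.643 0.41  0.021]
fan_mid 0.79 [251. 208.] 385 [0.483 0.087 0.079]
fan_mid 0.19 [254. 177.] 123 [0.558 0.072 0.09 ]
pencil_mid 0.84 [164. 299.] 294 [0.196 0.357 0.024]
pencil_mi
[... 1348 characters left out ...]
et_l 0.79 [201. 230.] 2815 [0.638 0.159 0.088]
outlet_l 0.29 [200. 248.] 116 [0.595 0.258 0.089]
sleeve_l_mid 0.61 [200. 249.] 120 [0.594 0.258 0.088]
tray_floor 0.57 [281. 178.] 2671 [ 0.538 -0.2    0.005]
tray_floor 0.44 [206. 254.] 68 [0.562 0.264 0.086]
pot_tray 0.65 [245. 164.] 372 [ 0.693 -0.188  0.039]
saucer 0.56 [287. 222.] 78 [ 0.424 -0.     0.011]
saucer 0.53 [205. 253.] 55 [0.562 0.264 0.086]
saucer 0.28 [219. 335.] 750 [0.417 0.453 0.029]
brush 0.68 [255. 227.] 304 [0.486 0.094 0.078]
brush 0.66 [245. 162.] 307 [ 0.694 -0.193  0.042]
brush 0.63 [297. 129.] 260 [ 0.617 -0.479  0.017]
bowl_l 0.8 [221. 334.] 737 [0.417 0.452 0.029]
bowl_l 0.59 [352. 140.] 402 [ 0.38  -0.492  0.042]
```

View pics/top0.png

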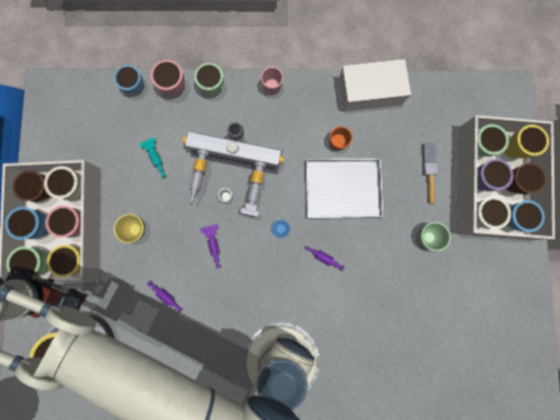

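View pics/side0.png

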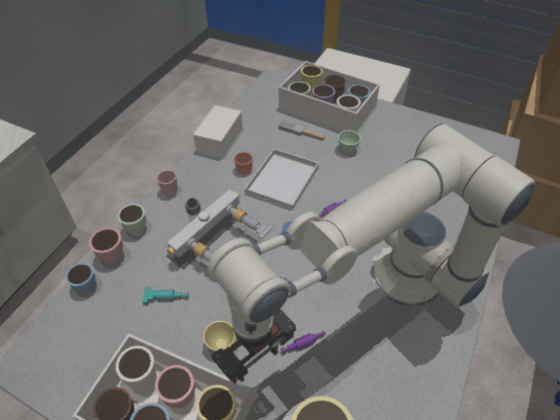

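Run:
```python
from h import *
c=eyes.read_camera('top');a=c['pixels'][125:265,170:300];a=cv2.resize(a,None,fx=4.2,fy=4.2,interpolation=cv2.INTER_CUBIC);save('crop1.png',a)
# axis extraction
P,u,v=cloud(c,np.ones((420,560),bool))
m=(P[:,2]>.055)&(P[:,2]<.12)&(P[:,0]>.38)&(P[:,0]<.75)&(P[:,1]>-.05)&(P[:,1]<.35)
np.save('P.npy',P[m]);Q=P[m]
import sys
for x0 in np.arange(.40,.72,.01):
    s=Q[(Q[:,0]>=x0)&(Q[:,0]<x0+.01)]
    for lo,hi in((-.05,.165),(.165,.35)):
        k=s[(s[:,1]>lo)&(s[:,1]<hi)]
        if len(k): print(round(x0,3),len(k),np.round([k[:,1].min(),k[:,1].max(),k[:,2].max(),np.median(k[:,2])],3),end=' | ')
    print()
```

```text
0.43 2 [0.072 0.075 0.079 0.078] | 
0.44 38 [0.069 0.118 0.081 0.075] | 
0.45 50 [0.069 0.121 0.081 0.075] | 
0.46 50 [0.075 0.121 0.083 0.077] | 
0.47 28 [0.078 0.106 0.082 0.077] | 
0.48 32 [0.073 0.099 0.09  0.083] | 0.48 11 [0.266 0.276 0.081 0.077] | 
0.49 33 [0.072 0.1   0.088 0.084] | 0.49 11 [0.266 0.274 0.081 0.076] | 
0.5 32 [0.069 0.1   0.091 0.085] | 0.5 12 [0.26  0.27  0.081 0.076] | 
0.51 33 [0.067 0.097 0.092 0.085] | 0.51 20 [0.253 0.273 0.091 0.08 ] | 
0.52 36 [0.066 0.094 0.093 0.087] | 0.52 36 [0.249 0.276 0.093 0.084] | 
0.53 31 [0.057 0.091 0.091 0.083] | 0.53 34 [0.246 0.276 0.092 0.085] | 
0.54 44 [0.057 0.094 0.1   0.091] | 0.54 34 [0.243 0.274 0.091 0.086] | 
0.55 40 [0.055 0.091 0.097 0.089] | 0.55 36 [0.241 0.27  0.094 0.086] | 
0.56 38 [0.055 0.088 0.095 0.09 ] | 0.56 32 [0.241 0.268 0.095 0.086] | 
0.57 31 [0.055 0.088 0.094 0.086] | 0.57 39 [0.231 0.265 0.098 0.084] | 
0.58 22 [0.052 0.076 0.092 0.084] | 0.58 38 [0.232 0.271 0.098 0.09 ] | 
0.59 80 [0.009 0.079 0.1   0.087] | 0.59 42 [0.229 0.265 0.097 0.089] | 
0.6 107 [-0.004  0.089  0.101  0.093] | 0.6 38 [0.23  0.262 0.095 0.089] | 
0.61 178 [-0.006  0.135  0.102  0.095] | 0.61 25 [0.233 0.259 0.092 0.087] | 
0.62 209 [-0.006  0.165  0.112  0.096] | 0.62 49 [0.165 0.255 0.099 0.084] | 
0.63 171 [0.003 0.164 0.115 0.098] | 0.63 122 [0.167 0.258 0.102 0.09 ] | 
0.64 129 [0.024 0.162 0.112 0.098] | 0.64 121 [0.166 0.282 0.101 0.096] | 
0.65 81 [0.07  0.162 0.113 0.099] | 0.65 149 [0.167 0.291 0.101 0.097] | 
0.66 31 [0.116 0.164 0.117 0.097] | 0.66 145 [0.167 0.302 0.101 0.096] | 
0.67 36 [0.117 0.161 0.12  0.088] | 0.67 116 [0.174 0.3   0.103 0.096] | 
0.68 12 [0.114 0.155 0.116 0.083] | 0.68 63 [0.22  0.298 0.102 0.096] | 
0.69 2 [0.114 0.114 0.119 0.118] | 0.69 10 [0.262 0.284 0.099 0.096] |
```

View pics/crop1.png

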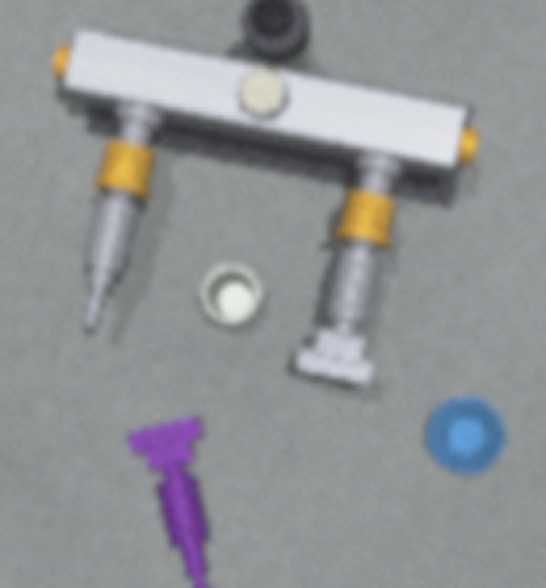

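Run:
```python
from h import *
Q=np.load('P.npy')
# bar direction via top face
b=Q[(Q[:,2]>.093)&(Q[:,2]<.1035)&(Q[:,0]>.6)&(Q[:,1]>-.02)]
b=b[(b[:,0]-0.645+0.28*(b[:,1]-.14)>-1)]
r=cv2.minAreaRect((b[:,:2]*1000).astype(np.float32));print('bar',r)
d=b[:,:2]-b[:,:2].mean(0);w,V=np.linalg.eigh(d.T@d);e=V[:,1];e*=np.sign(e[1]);print('bar y dir',e,np.degrees(np.arctan2(-e[0],e[1])))
y=e;x=np.array([e[1],-e[0]])
c=b[:,:2].mean(0);print(c,'x',x)
# project points to local frame
L=np.c_[(Q[:,:2]-c)@x,(Q[:,:2]-c)@y,Q[:,2]]
for s in(-1,1):
    S=L[(np.abs(L[:,1]-s*.09)<.04)]
    print('side',s)
    for x0 in np.arange(-.24,.03,.006):
        k=S[(S[:,0]>=x0)&(S[:,0]<x0+.006)]
        if len(k)>2: print(round(x0,3),len(k),np.round([k[:,1].min(),k[:,1].max(),(k[:,1].min()+k[:,1].max())/2,np.percentile(k[:,2],90)],3))
```

```text
bar ((640.22705078125, 147.11163330078125), (289.6586608886719, 91.65766143798828), 86.18106079101562)
bar y dir [0.1980904  0.98018375] -11.42531300046044
[0.64452077 0.14849681] x [ 0.98018375 -0.1980904 ]
side -1
-0.192 4 [-0.116 -0.081 -0.098  0.079]
-0.186 35 [-0.117 -0.065 -0.091  0.078]
-0.18 37 [-0.117 -0.063 -0.09   0.079]
-0.174 30 [-0.116 -0.066 -0.091  0.08 ]
-0.168 24 [-0.107 -0.074 -0.091  0.08 ]
-0.162 22 [-0.107 -0.075 -0.091  0.081]
-0.156 14 [-0.103 -0.081 -0.092  0.08 ]
-0.15 17 [-0.103 -0.079 -0.091  0.083]
-0.144 19 [-0.105 -0.078 -0.092  0.09 ]
-0.138 19 [-0.105 -0.077 -0.091  0.087]
-0.132 20 [-0.104 -0.076 -0.09   0.089]
-0.126 19 [-0.106 -0.077 -0.092  0.088]
-0.12 20 [-0.105 -0.077 -0.091  0.089]
-0.114 20 [-0.106 -0.078 -0.092  0.091]
-0.108 20 [-0.105 -0.077 -0.091  0.09 ]
-0.102 19 [-0.104 -0.079 -0.091  0.091]
-0.096 15 [-0.103 -0.078 -0.09   0.087]
-0.09 32 [-0.11  -0.073 -0.092  0.097]
-0.084 22 [-0.109 -0.075 -0.092  0.097]
-0.078 24 [-0.108 -0.074 -0.091  0.095]
-0.072 20 [-0.11  -0.075 -0.093  0.095]
-0.066 23 [-0.109 -0.074 -0.092  0.094]
-0.06 26 
[... 1092 characters left out ...]
[0.076 0.1   0.088 0.09 ]
-0.09 30 [0.067 0.107 0.087 0.092]
-0.084 24 [0.068 0.108 0.088 0.097]
-0.078 22 [0.071 0.103 0.087 0.093]
-0.072 24 [0.071 0.104 0.088 0.095]
-0.066 21 [0.069 0.103 0.086 0.094]
-0.06 26 [0.072 0.104 0.088 0.093]
-0.054 14 [0.072 0.101 0.087 0.092]
-0.048 15 [0.077 0.099 0.088 0.087]
-0.042 14 [0.078 0.1   0.089 0.087]
-0.036 26 [0.073 0.105 0.089 0.09 ]
-0.03 22 [0.072 0.101 0.087 0.092]
-0.024 85 [0.05  0.13  0.09  0.097]
-0.018 48 [0.052 0.126 0.089 0.1  ]
-0.012 55 [0.051 0.129 0.09  0.099]
-0.006 49 [0.052 0.13  0.091 0.099]
0.0 50 [0.05  0.129 0.09  0.1  ]
0.006 51 [0.051 0.129 0.09  0.099]
0.012 47 [0.053 0.128 0.09  0.099]
0.018 46 [0.051 0.129 0.09  0.098]
```

Candidates for the fan nozzle in the top picture:
- The steel fan nozzle at about (251,208), in the right-hand outlet. It has a wide flat nose, so this is the one.
- The purple fan at (213,243) and the turquoise fan at (153,155), both look-alikes.
- The steel slim nozzle at (197,185), which stays coupled.
- The purple slim nozzles at (164,297) and (324,258), also look-alikes.

The crop confirms the choice. The fan is in outlet_r.

```bash
cat >> h.py <<'E'
from scipy.spatial.transform import Rotation as Ro
C=np.array([.6445,.1485]);X=np.array([.9802,-.1981]);Y=np.array([.1981,.9802])
def loc(a,b): return C+a*X+b*Y
def delta(tgt,yaw=None):
    o=robot.get_obs();r=o['tcp_rot'];R=Ro.from_euler('xyz',r)
    turn=0 if yaw is None else -np.degrees((yaw-r[2]+np.pi)%(2*np.pi)-np.pi)
    R2=R*Ro.from_euler('z',turn,degrees=True)
    d=R2.inv().apply(np.array(tgt)-o['ee_pos'])
    print('at',np.round(o['ee_pos'],4),np.round(r,4),'t',o['clock'],'turn(tool z)',round(turn,2),'shift mm after turn',np.round(d*1000,1),'F',np.round(o['force'],1),'op',round(o['opening'],3))
E
python3 - <<'E'
from h import *
c=eyes.read_camera('top')
r=[q for q in eyes.regions_of(c,'tray_floor')][0]
P,_,_=cloud(c,r['pixels']);print(np.percentile(P[:,2],[5,50,95]))
m=cv2.minAreaRect((P[:,:2]*1000).astype(np.float32));print(m)
F=P[P[:,2]<.012];print(cv2.minAreaRect((F[:,:2]*1000).astype(np.float32)))
delta([*loc(-.070,-.0915),.18],np.pi-.1994)
print(loc(-.07,-.0915),loc(-.12,-.0915))
E
```

```text
[3.42051476e-05 4.56255610e-03 2.68555891e-02]
((538.7005004882812, -201.87840270996094), (200.58807373046875, 241.32763671875), 1.265426516532898)
((538.837158203125, -200.55108642578125), (199.16748046875, 239.2299041748047), 1.9137176275253296)
at [0.2346 0.5522 0.2226] [-3.1416 -0.      2.7398] t 1.25 turn(tool z) -11.6 shift mm after turn [-411.7 -406.    42.6] F [ 0.5  0.4 -0.3] op 1.003
[0.55775985 0.0726787 ] [0.50874985 0.0825837 ]
```

Emit:
move_arm --targets '[[[0,0,0],-5.8],[[0,0,0],-5.8],[[-0.0229,-0.0226,0.002],0],[[-0.0229,-0.0226,0.002],0],[[-0.0229,-0.0226,0.002],0],[[-0.0229,-0.0226,0.002],0],[[-0.0229,-0.0226,0.002],0],[[-0.0229,-0.0226,0.002],0],[[-0.0229,-0.0226,0.002],0],[[-0.0229,-0.0226,0.002],0],[[-0.0229,-0.0226,0.002],0],[[-0.0229,-0.0226,0.002],0],[[-0.0229,-0.0226,0.002],0],[[-0.0229,-0.0226,0.002],0],[[-0.0229,-0.0226,0.002],0],[[-0.0229,-0.0226,0.002],0],[[-0.0229,-0.0226,0.002],0],[[-0.0229,-0.0226,0.002],0],[[-0.0229,-0.0226,0.002],0],[[-0.0229,-0.0226,0.002],0]]' --fingers 80 --newtons 30

```text
clock: 2.92
ee_pos: [0.5588, 0.0703, 0.1867]
tcp_rot: [3.141, 0.0, 2.942]
force: [0.3, -0.4, 0.1]
opening: 0.799
```

Emit:
move_arm --targets '[[[0,0,0],0],[[0,0,0],0]]'

```text
clock: 3.08
ee_pos: [0.5584, 0.0706, 0.186]
tcp_rot: [-3.141, -0.001, 2.939]
force: [1.3, 0.4, -0.1]
opening: 0.803
```

Run:
```python
from h import *
delta([*loc(-.070,-.0915),.058],np.pi-.1994)
c=eyes.read_camera('side');save('s1.png',cv2.resize(c['pixels'][150:330,140:380],None,fx=3,fy=3))
```

```text
at [0.5584 0.0706 0.186 ] [-3.1414e+00 -1.3000e-03  2.9394e+00] t 3.0833 turn(tool z) -0.16 shift mm after turn [  0.9   2.  128. ] F [ 1.3  0.4 -0.1] op 0.803
```

Emit:
move_arm --targets '[[[0.0005,0.001,0.016],0],[[0.0005,0.0005,0.016],0],[[0,0,0.016],0],[[0,0,0.016],0],[[0,0,0.016],0],[[0,0,0.016],0],[[0,0,0.012],0],[[0,0,0.01],0],[[0,0,0.006],0],[[0,0,0.004],0],[[0,0,0],0],[[0,0,0],0]]'

```text
clock: 4.13
ee_pos: [0.5577, 0.0736, 0.0592]
tcp_rot: [3.141, 0.001, 2.942]
force: [0.1, 1.1, 0.1]
opening: 0.8
```

Run:
```python
from h import *
delta([*loc(-.070,-.0915),.058],np.pi-.1994)
c=eyes.read_camera('side');save('s1.png',cv2.resize(c['pixels'][150:330,140:380],None,fx=3,fy=3))
c=eyes.read_camera('top');save('t1.png',cv2.resize(c['pixels'][110:270,170:370],None,fx=4,fy=3.7))
```

```text
at [0.5577 0.0736 0.0592] [3.1414e+00 7.0000e-04 2.9424e+00] t 4.1333 turn(tool z) 0.01 shift mm after turn [-0.2 -0.9  1.2] F [0.1 1.1 0.1] op 0.8
```

View pics/s1.png

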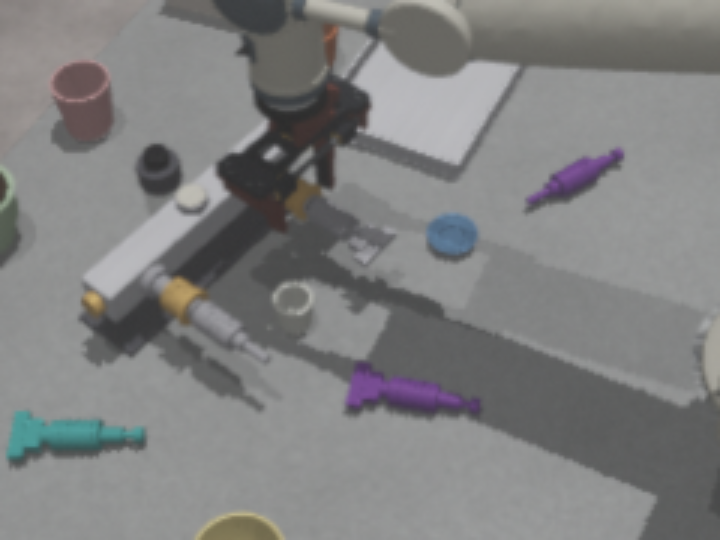

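View pics/t1.png

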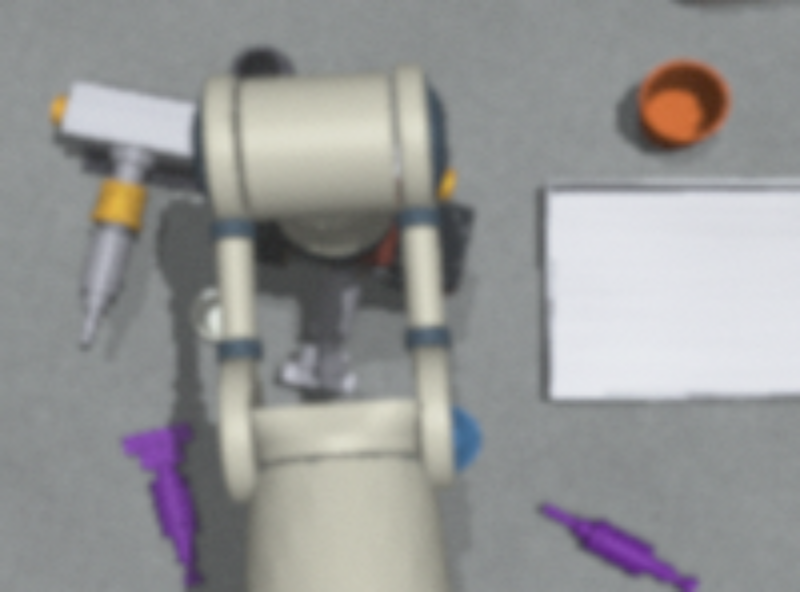

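The side view shows the fingers straddling the fan's brass sleeve at crop (300,200), with the slim nozzle clear. I'll close on the sleeve now.

Emit:
move_arm --targets '[[[0,-0.0005,0.001],0],[[0,0,0],0],[[0,0,0],0],[[0,0,0],0],[[0,0,0],0],[[0,0,0],0],[[0,0,0],0],[[0,0,0],0],[[0,0,0],0],[[0,0,0],0]]' --fingers 0 --newtons 30

```text
clock: 5.07
ee_pos: [0.5577, 0.0747, 0.0578]
tcp_rot: [3.138, 0.0, 2.943]
force: [1.4, 5.6, -0.8]
opening: 0.468
```

Emit:
move_arm --targets '[[[0,0,0],0],[[0,0,0],0],[[0,0,0],0]]'

```text
clock: 5.32
ee_pos: [0.5577, 0.0747, 0.0578]
tcp_rot: [3.138, 0.001, 2.943]
force: [1.5, 6.7, -1.1]
opening: 0.469
```

Emit:
move_arm --targets '[[[0,0,0],0],[[0,0,0],0],[[0,0,0],0],[[-0.002,0.001,0],0],[[-0.002,0.001,0],0],[[0,0,0],0]]' --fingers 60

```text
clock: 5.82
ee_pos: [0.562, 0.0741, 0.0576]
tcp_rot: [-3.142, 0.0, 2.942]
force: [-0.1, 0.2, -0.5]
opening: 0.598
```

Emit:
move_arm --targets '[[[0,0,0],0],[[0,0,0],0],[[0,0,0],0],[[0,0,0],0],[[0,0,0],0],[[0,0,0],0]]' --fingers 0 --newtons 30

```text
clock: 6.32
ee_pos: [0.5616, 0.0739, 0.0576]
tcp_rot: [-3.141, -0.0, 2.942]
force: [-0.8, -2.1, -0.5]
opening: 0.406
```

The opening is now 35.7 mm, so the grip is on the sleeve body; before, it was on the flange. I'll draw the sleeve back.

Emit:
move_arm --targets '[[[-0.002,0,0],0],[[-0.002,0,0],0],[[-0.002,0,0],0],[[-0.002,0,0],0],[[-0.002,0,0],0],[[-0.0015,0,0],0],[[0,0,0],0],[[0,0,0],0]]'

```text
clock: 6.98
ee_pos: [0.5719, 0.0718, 0.0576]
tcp_rot: [-3.141, -0.003, 2.942]
force: [-6.0, -2.4, 3.2]
opening: 0.408
```

Run:
```python
from h import *
delta([*loc(-.130,-.0895),.064],np.pi-.1994)
for n in ('side','top'):
    c=eyes.read_camera(n)
    P,u,v=cloud(c,np.ones((420,560),bool))
    L=np.c_[(P[:,:2]-C)@X,(P[:,:2]-C)@Y,P[:,2]]
    k=(L[:,0]>-.23)&(L[:,0]<-.1)&(L[:,1]>-.13)&(L[:,1]<-.05)&(L[:,2]>.06)&(L[:,2]<.1)
    print(n,k.sum(),L[k,0].min(),np.percentile(L[k,0],2))
c=eyes.read_camera('side')
save('s2.png',cv2.resize(c['pixels'][180:270,180:300],None,fx=6,fy=6))
```

```text
at [0.5719 0.0718 0.0576] [-3.1407e+00 -2.9000e-03  2.9422e+00] t 6.9833 turn(tool z) 0.0 shift mm after turn [74.   0.1 -6.2] F [-6.  -2.4  3.2] op 0.408
side 304 -0.1979018971037481 -0.19550308712016798
top 240 -0.18335761566505512 -0.18009328704923735
```

View pics/s2.png

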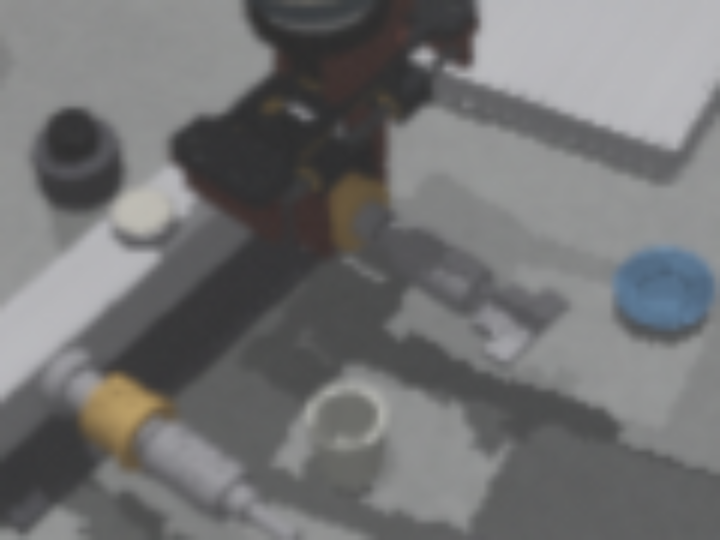

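The sleeve is 10.5 mm back against about 6 N, and the nose has moved out 7–8 mm (local -0.190 to -0.198), so the nozzle has popped loose. I'll release the sleeve and go to the barrel.

Emit:
move_arm --targets '[[[0,0,0],0],[[0,0,0],0],[[0,0,0],0],[[0,0,0],0],[[0,0,-0.0045],0],[[0.01,0,0],0],[[0.01,0,0],0],[[0.01,0,0],0],[[0.01,0,0],0],[[0.01,0,0],0],[[0.01,0,0],0],[[0.01,0,0],0],[[0.004,0,0],0],[[0,0,0],0],[[0,0,0],0]]' --fingers 70

```text
clock: 8.38
ee_pos: [0.5008, 0.0866, 0.0625]
tcp_rot: [3.141, 0.001, 2.942]
force: [-0.3, -0.2, 0.3]
opening: 0.699
```

Run:
```python
from h import *
delta([*loc(-.130,-.0895),.062],np.pi-.1994)
for n in ('side','top'):
    c=eyes.read_camera(n)
    P,u,v=cloud(c,np.ones((420,560),bool))
    L=np.c_[(P[:,:2]-C)@X,(P[:,:2]-C)@Y,P[:,2]]
    k=(L[:,0]>-.23)&(L[:,0]<-.16)&(L[:,1]>-.13)&(L[:,1]<-.05)&(L[:,2]>.06)&(L[:,2]<.1)
    print(n,k.sum(),L[k,0].min(),np.percentile(L[k,0],2),np.median(L[k,1:],0))
    if n=='side':save('s3.png',cv2.resize(c['pixels'][180:270,180:300],None,fx=6,fy=6))
```

```text
at [0.5008 0.0866 0.0625] [3.1414e+00 1.0000e-03 2.9424e+00] t 8.3833 turn(tool z) 0.01 shift mm after turn [ 1.4 -0.4  0.5] F [-0.3 -0.2  0.3] op 0.699
side 146 -0.1976614298658359 -0.19620892465324843 [-0.08535621  0.07087225]
top 163 -0.1968992323179071 -0.19615678455060662 [-0.08986677  0.07102925]
```

View pics/s3.png

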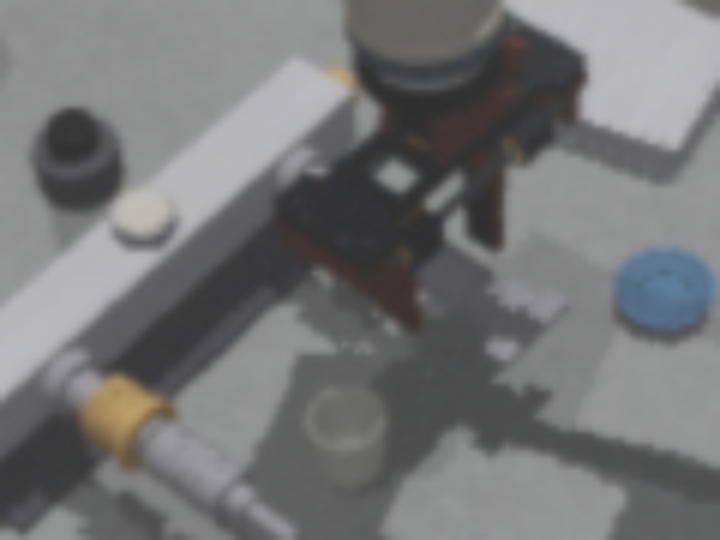

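Emit:
move_arm --targets '[[[0.001,0,0.003],0],[[0,0,0],0],[[0,0,0],0],[[0,0,0],0],[[0,0,0],0],[[0,0,0],0],[[0,0,0],0],[[0,0,0],0],[[0,0,0],0],[[0,0,0],0]]' --fingers 0 --newtons 20

```text
clock: 9.32
ee_pos: [0.4995, 0.0867, 0.0591]
tcp_rot: [-3.142, 0.0, 2.942]
force: [0.2, -0.5, -1.3]
opening: 0.337
```

Emit:
move_arm --targets '[[[0.002,0,0],0],[[0.003,0,0],0],[[0.003,0,0],0],[[0.003,0,0],0],[[0.003,0,0],0],[[0.003,0,0],0]]'

```text
clock: 9.82
ee_pos: [0.482, 0.0903, 0.0588]
tcp_rot: [-3.141, -0.001, 2.942]
force: [-0.3, -0.5, -1.3]
opening: 0.337
```

Emit:
move_arm --targets '[[[0.003,0,0],0],[[0.004,0,0],0],[[0.004,0,0],0],[[0.004,0,0],0],[[0.004,0,0],0],[[0.004,0,0],0],[[0.004,0,0],0],[[0.004,0,0],0],[[0.004,0,0],0]]'

```text
clock: 10.57
ee_pos: [0.4481, 0.0972, 0.0592]
tcp_rot: [3.142, 0.0, 2.942]
force: [0.6, 0.6, -1.2]
opening: 0.336
```

Run:
```python
from h import *
delta([.535,-.204,.1],np.pi)
c=eyes.read_camera('side');save('s4.png',cv2.resize(c['pixels'][180:270,180:300],None,fx=6,fy=6))
c=eyes.read_camera('top');save('t4.png',cv2.resize(c['pixels'][120:250,170:310],None,fx=4.5,fy=4.5))
```

```text
at [0.4481 0.0972 0.0592] [3.1416e+00 1.0000e-04 2.9423e+00] t 10.5667 turn(tool z) -11.42 shift mm after turn [ -86.9 -301.2  -40.8] F [ 0.6  0.6 -1.2] op 0.336
```

View pics/s4.png

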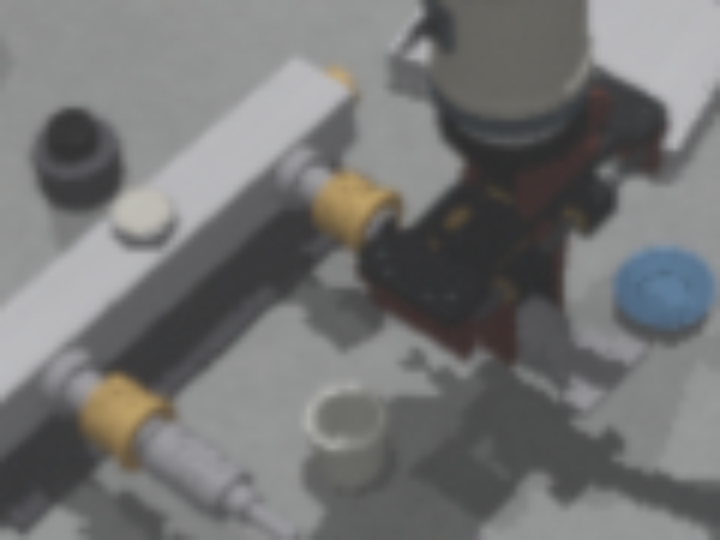

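View pics/t4.png

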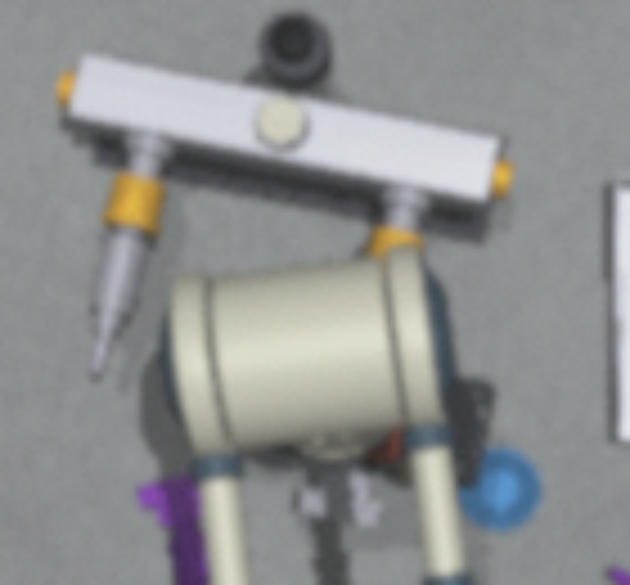

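The outlet is empty, its sleeve at side crop (355,210) is forward like the left one, and the nozzle is in the grip. Next I lift and carry.

Emit:
move_arm --targets '[[[0.006,0,-0.003],0],[[0.006,0,-0.008],0],[[0,0,-0.012],0],[[0,0,-0.014],0],[[0,0,-0.014],0],[[0,0,-0.009],-4],[[0,0,0],-4],[[0,0,0],-3.4]]'

```text
clock: 11.33
ee_pos: [0.4376, 0.0996, 0.1218]
tcp_rot: [3.141, 0.004, -3.138]
force: [-0.4, -0.1, -1.5]
opening: 0.333
```

Emit:
move_arm --targets '[[[-0.003,-0.008,0],0],[[-0.005,-0.014,0],0],[[-0.005,-0.016,0],0],[[-0.005,-0.016,0],0],[[-0.005,-0.016,0],0],[[-0.005,-0.016,0],0],[[-0.005,-0.016,0],0],[[-0.005,-0.016,0],0],[[-0.005,-0.016,0],0],[[-0.005,-0.016,0],0],[[-0.005,-0.016,0],0],[[-0.005,-0.016,0],0],[[-0.005,-0.016,0],0],[[-0.005,-0.016,0],0],[[-0.005,-0.016,0],0],[[-0.005,-0.016,0],0],[[-0.005,-0.016,0],0],[[-0.005,-0.016,0],0],[[-0.005,-0.014,0],0],[[-0.003,-0.008,0],0]]'

```text
clock: 13.0
ee_pos: [0.5328, -0.2028, 0.1197]
tcp_rot: [-3.141, 0.0, 3.138]
force: [-0.7, 0.5, -2.1]
opening: 0.335
```

Run:
```python
from h import *
delta([.537,-.203,.03],np.pi)
for n in('side','top'):
    c=eyes.read_camera(n)
    P,u,v=cloud(c,np.ones((420,560),bool))
    F=(P[:,2]<.011)&(P[:,2]>.001)&(abs(P[:,0]-.537)<.12)&(abs(P[:,1]+.203)<.14)
    if n=='top':save('t5.png',cv2.resize(c['pixels'][110:250,270:410],None,fx=4.2,fy=4.2))
    else: save('s5.png',cv2.resize(c['pixels'][120:250,200:360],None,fx=5,fy=4.6))
    R=(P[:,2]<.033)&(P[:,2]>.022)&(abs(P[:,0]-.537)<.11)&(abs(P[:,1]+.203)<.135)
    print(n,R.sum(),'rim',np.percentile(P[R,0],[2,50,98]),np.percentile(P[R,1],[2,50,98]))
    Nz=(P[:,2]>.06)&(P[:,2]<.16)&(abs(P[:,1]+.203)<.035)&(P[:,0]>.44)&(P[:,0]<.53)
    Q=P[Nz]
    for x0 in np.arange(.44,.53,.01):
        k=Q[(Q[:,0]>=x0)&(Q[:,0]<x0+.01)]
        if len(k)>3: print(round(x0,2),len(k),np.round([k[:,1].min(),k[:,1].max(),np.median(k[:,2]),k[:,2].max()],3))
```

```text
at [ 0.5328 -0.2028  0.1197] [-3.1408e+00  3.0000e-04  3.1381e+00] t 13.0 turn(tool z) -0.2 shift mm after turn [-4.2 -0.2 89.7] F [-0.7  0.5 -2.1] op 0.335
side 250 rim [0.44013587 0.5004903  0.63220359] [-0.31881067 -0.13639915 -0.07640227]
0.46 16 [-0.229 -0.176  0.13   0.134]
0.47 36 [-0.234 -0.173  0.13   0.134]
0.48 30 [-0.228 -0.175  0.132  0.141]
0.49 24 [-0.218 -0.178  0.133  0.138]
0.5 17 [-0.215 -0.188  0.136  0.144]
0.51 39 [-0.221 -0.173  0.14   0.158]
0.52 42 [-0.229 -0.174  0.142  0.155]
top 251 rim [0.4408225  0.51470864 0.62882082] [-0.32179178 -0.13912917 -0.08278459]
0.46 38 [-0.23  -0.176  0.13   0.135]
0.47 58 [-0.23  -0.177  0.13   0.137]
0.48 55 [-0.229 -0.177  0.133  0.137]
0.49 34 [-0.22  -0.187  0.134  0.142]
0.5 30 [-0.218 -0.19   0.135  0.147]
0.51 11 [-0.218 -0.204  0.143  0.147]
0.52 5 [-0.217 -0.204  0.142  0.147]
```

View pics/t5.png

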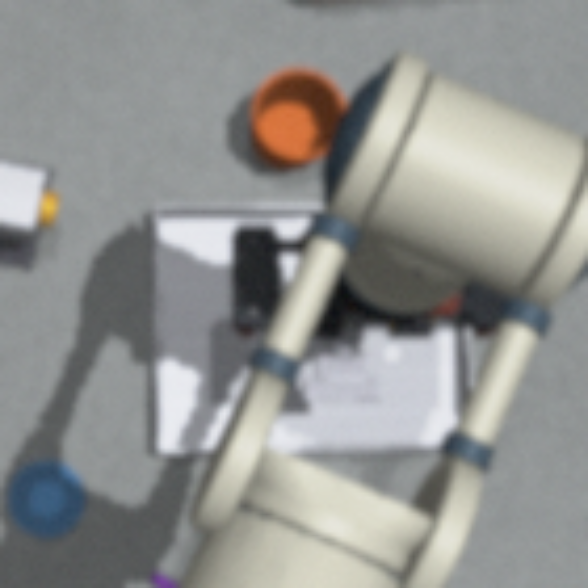

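View pics/s5.png

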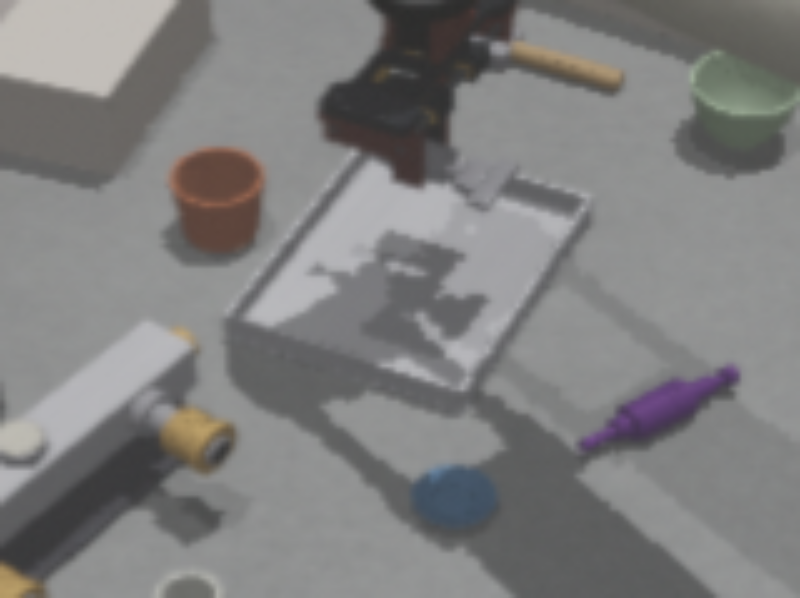

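Emit:
move_arm --targets '[[[-0.003,0,0.006],0],[[0,0,0.012],0],[[0,0,0.012],0],[[0,0,0.012],0],[[0,0,0.012],0],[[0,0,0.012],0],[[0,0,0.012],0],[[0,0,0.01],0],[[0,0,0.008],0],[[0,0,0.004],0],[[0,0,0],0],[[0,0,0],0]]'

```text
clock: 14.1
ee_pos: [0.5357, -0.2007, 0.0193]
tcp_rot: [-3.141, 0.0, 3.141]
force: [-0.5, -0.4, -1.2]
opening: 0.337
```

Emit:
move_arm --targets '[[[0,0,0.002],0],[[0,0,0.002],0],[[0,0,0.002],0],[[0,0,0],0],[[0,0,0],0]]'

```text
clock: 14.52
ee_pos: [0.5355, -0.2006, 0.0131]
tcp_rot: [3.142, -0.0, 3.141]
force: [-0.6, 0.7, -1.6]
opening: 0.337
```

Emit:
move_arm --targets '[[[0,0,0.001],0],[[0,0,0.001],0],[[0,0,0.001],0],[[0,0,0],0],[[0,0,0],0]]'

```text
clock: 14.93
ee_pos: [0.5355, -0.2006, 0.01]
tcp_rot: [3.142, -0.0, 3.141]
force: [0.4, -0.1, -1.8]
opening: 0.337
```

Emit:
move_arm --targets '[[[0,0,0.001],0],[[0,0,0],0],[[0,0,0],0]]'

```text
clock: 15.18
ee_pos: [0.5357, -0.2006, 0.0092]
tcp_rot: [-3.141, 0.0, 3.141]
force: [-0.1, 1.0, -1.7]
opening: 0.334
```

Emit:
move_arm --targets '[[[0,0,0.001],0],[[0,0,0],0],[[0,0,0],0]]'

```text
clock: 15.43
ee_pos: [0.5358, -0.2007, 0.0087]
tcp_rot: [-3.141, 0.001, 3.141]
force: [-0.4, 0.7, 0.9]
opening: 0.331
```

Run:
```python
from h import *
delta([.537,-.203,.03],np.pi)
for n in('side','top'):
    c=eyes.read_camera(n)
    P,u,v=cloud(c,np.ones((420,560),bool))
    if n=='side': save('s6.png',cv2.resize(c['pixels'][130:220,230:330],None,fx=6,fy=6))
    Q=P[(P[:,2]>-.005)&(P[:,2]<.05)&(abs(P[:,1]+.2006)<.012)]
    for x0 in np.arange(.45,.53,.01):
        k=Q[(Q[:,0]>=x0)&(Q[:,0]<x0+.01)]
        if len(k)>3: print(n,round(x0,2),len(k),np.round([np.median(k[:,2]),k[:,2].max()],3))
```

```text
at [ 0.5358 -0.2007  0.0087] [-3.1414e+00  7.0000e-04  3.1412e+00] t 15.4333 turn(tool z) -0.02 shift mm after turn [ -1.2  -2.4 -21.3] F [-0.4  0.7  0.9] op 0.331
side 0.45 7 [0.004 0.008]
side 0.46 14 [0.005 0.021]
side 0.47 17 [0.016 0.022]
side 0.48 14 [0.022 0.027]
side 0.49 12 [0.024 0.027]
side 0.5 15 [0.025 0.031]
side 0.51 23 [0.027 0.039]
side 0.52 12 [0.034 0.038]
top 0.45 26 [0.004 0.009]
top 0.46 21 [0.003 0.008]
top 0.47 25 [0.02  0.024]
top 0.48 30 [0.021 0.026]
top 0.49 21 [0.024 0.028]
top 0.5 21 [0.025 0.038]
top 0.51 9 [0.033 0.035]
```

View pics/s6.png

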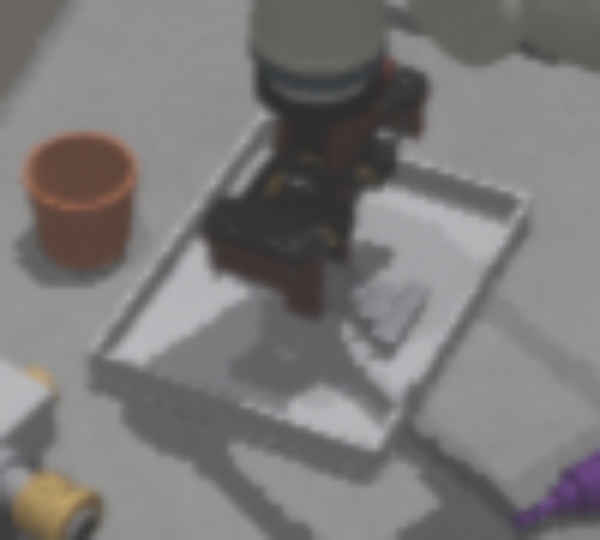

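Contact shows at TCP z = 0.0087 (Fz went from -1.7 to +0.9). I'll ease the grip, then open.

Emit:
move_arm --targets '[[[0,0,0.0005],0],[[0,0,0],0],[[0,0,0],0]]' --newtons 3

```text
clock: 15.78
ee_pos: [0.5361, -0.2007, 0.0079]
tcp_rot: [-3.141, 0.001, 3.141]
force: [2.3, 0.6, 1.6]
opening: 0.339
```

Emit:
move_arm --targets '[[[0,0,0],0],[[0,0,0],0],[[0,0,0],0],[[0,0,0],0],[[0,0,0],0],[[0,0,0],0],[[0,0,-0.004],0],[[0,0,-0.01],0],[[0,0,-0.014],0],[[0,0,-0.02],0],[[0,0,-0.02],0],[[0,0,-0.02],0],[[0,0,-0.02],0],[[0,0,-0.02],0]]' --fingers 60

```text
clock: 16.95
ee_pos: [0.5356, -0.2006, 0.1379]
tcp_rot: [-3.141, 0.001, 3.141]
force: [1.0, 1.3, -0.2]
opening: 0.601
```

Emit:
move_arm --targets '[[[0.015,-0.01,-0.01],0],[[0.02,-0.02,0],0],[[0.02,-0.02,0],0],[[0.02,-0.02,0],0],[[0.02,-0.02,0],0],[[0.015,-0.02,0],0],[[0.01,-0.02,0],0],[[0.01,-0.02,0],0],[[0.01,-0.01,0],0],[[0,0,0],0],[[0,0,0],0]]'

```text
clock: 17.87
ee_pos: [0.3954, -0.3608, 0.1465]
tcp_rot: [-3.141, 0.001, 3.14]
force: [-1.0, 0.2, -0.9]
opening: 0.597
```

Run:
```python
from h import *
delta([.537,-.203,.03],np.pi)
for n in('side','top'):
    c=eyes.read_camera(n)
    P,u,v=cloud(c,np.ones((420,560),bool))
    save(n+'7.png',c['pixels'])
    if n=='side': save('s7.png',cv2.resize(c['pixels'][130:270,180:330],None,fx=5,fy=4))
    Q=P[(P[:,2]>.0105)&(P[:,2]<.05)&(abs(P[:,1]+.2006)<.04)&(P[:,0]>.45)&(P[:,0]<.62)]
    print(n,Q[:,0].min(),Q[:,0].max())
    for x0 in np.arange(.45,.62,.01):
        k=Q[(Q[:,0]>=x0)&(Q[:,0]<x0+.01)]
        if len(k)>1: print(round(x0,2),len(k),np.round([k[:,1].min(),k[:,1].max(),np.median(k[:,2]),k[:,2].max()],3))
    L=np.c_[(P[:,:2]-C)@X,(P[:,:2]-C)@Y,P[:,2]]
    for s in(-1,1):
        S=L[(abs(L[:,1]-s*.09)<.03)&(L[:,2]>.06)]
        print([(round(a,3),len(S[(S[:,0]>=a)&(S[:,0]<a+.003)]),round(np.ptp(S[(S[:,0]>=a)&(S[:,0]<a+.003),1]),3) if len(S[(S[:,0]>=a)&(S[:,0]<a+.003)]) else 0) for a in np.arange(-.105,-.03,.003)])
```

```text
at [ 0.3954 -0.3608  0.1465] [-3.1413e+00  9.0000e-04  3.1397e+00] t 17.8667 turn(tool z) -0.11 shift mm after turn [-141.4  157.8  116.6] F [-1.   0.2 -0.9] op 0.597
side 0.45492820792165645 0.6154616038303499
0.46 2 [-0.234 -0.171  0.012  0.012]
0.47 35 [-0.224 -0.168  0.023  0.031]
0.48 31 [-0.228 -0.162  0.022  0.029]
0.49 26 [-0.217 -0.179  0.024  0.031]
0.5 13 [-0.216 -0.184  0.022  0.03 ]
0.51 24 [-0.21  -0.182  0.027  0.035]
0.52 20 [-0.215 -0.179  0.03   0.038]
0.53 22 [-0.207 -0.18   0.031  0.036]
0.54 22 [-0.212 -0.181  0.03   0.038]
0.55 22 [-0.239 -0.18   0.029  0.04 ]
0.56 12 [-0.206 -0.183  0.027  0.032]
0.57 9 [-0.205 -0.191  0.025  0.033]
0.58 8 [-0.198 -0.191  0.026  0.031]
0.59 11 [-0.218 -0.192  0.019  0.023]
0.6 8 [-0.204 -0.19   0.023  0.029]
[(np.float64(-0.105), 0, 0), (np.float64(-0.102), 0, 0), (np.float64(-0.099), 0, 0), (np.float64(-0.096), 0, 0), (np.float64(-0.093), 2, np.float64(0.01)), (np.float64(-0.09), 22, np.float64(0.027)), (np.float64(-0.087), 18, np.float64(0.037)), (np.float64(-0.084), 22, np.float64(0.043)), (np.float64(-0.081), 8, np.float64(
[... 3880 characters left out ...]
4(-0.078), 10, np.float64(0.03)), (np.float64(-0.075), 14, np.float64(0.034)), (np.float64(-0.072), 11, np.float64(0.024)), (np.float64(-0.069), 11, np.float64(0.035)), (np.float64(-0.066), 12, np.float64(0.025)), (np.float64(-0.063), 12, np.float64(0.032)), (np.float64(-0.06), 13, np.float64(0.032)), (np.float64(-0.057), 12, np.float64(0.032)), (np.float64(-0.054), 9, np.float64(0.028)), (np.float64(-0.051), 5, np.float64(0.016)), (np.float64(-0.048), 6, np.float64(0.021)), (np.float64(-0.045), 8, np.float64(0.02)), (np.float64(-0.042), 9, np.float64(0.022)), (np.float64(-0.039), 7, np.float64(0.018)), (np.float64(-0.036), 11, np.float64(0.031)), (np.float64(-0.033), 13, np.float64(0.029))]
```

View pics/s7.png

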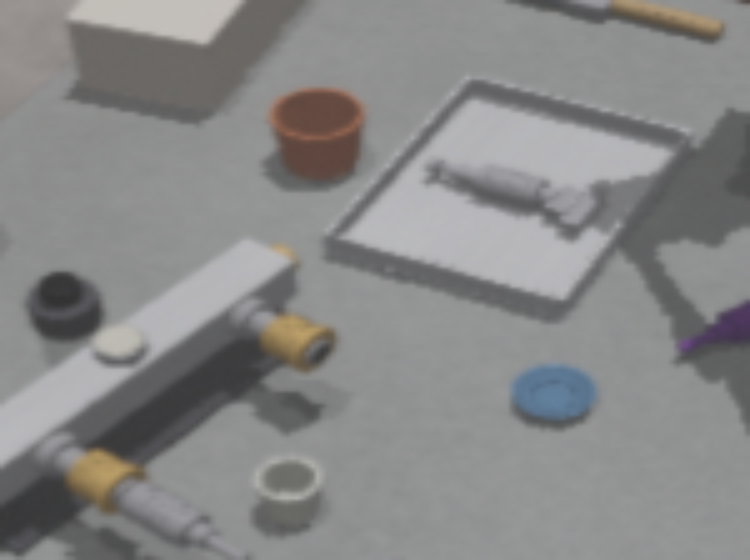

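View pics/top7.png

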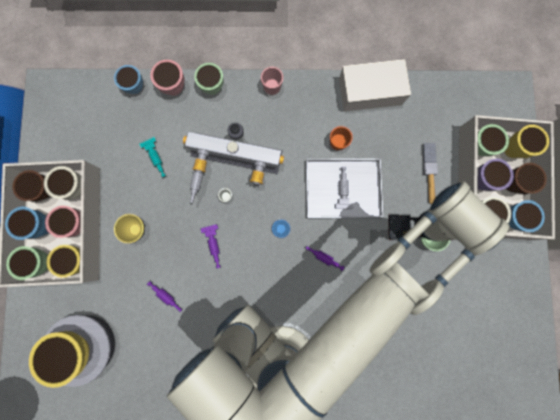

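Both views show the nozzle flat in the tray, at about (343,187) in the top view. Its ends are at x = 0.465 and 0.604, and the inner walls at 0.444 and 0.626. The right sleeve is forward, level with the left one, and nothing else has moved. I'll hand it in.

```bash
python3 -c "
from rig import robot
print(robot.sign_off(), robot.get_obs()['clock'])"
```

```text
the job is handed in; nothing more can be done
the job is handed in; nothing more can be done
```

The wide flat-nosed nozzle is out of the right-hand outlet and lying flat on the tray floor, wholly inside the rim. I handed the job in at about 18 s. I drew its sleeve back about 10.5 mm until the nozzle popped out about 7 mm, let go of the sleeve, pulled the nozzle straight out and laid it down under light contact.

**First grip:** my first grip closed at 41 mm, most likely on the sleeve's flange. I opened, moved 4 mm towards the bar and gripped the sleeve body properly at 35.7 mm.

**Last checks:**
- **Nozzle in tray:** the ends are about 20 mm from the tray's inner walls lengthwise, and there is more room at the sides.
- **Sleeve:** it is forward again, level with the other coupling in both cameras.
- **Other items:** the slim nozzle is still coupled, and the pots, saucer, bowls and brush look unmoved in the pictures, though the arm partly hid the right-hand bowl from above.
- **Robot:** it is clear of everything, and the forces I read stayed below about 7 N.

No final check failed or disagreed. The hand-in reported no verdict.

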